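# Refill the label-roll magazine

## Task

Refill the clear label-roll magazine. First push its foot into the corner stop on the counter until it sits square and flush against both rails, with the foot's corner nearest the tube in the stop's corner; then load every loose label roll lying flat into the tube, pushing each one firmly down with the wooden rammer (not with the fingers) until the rolls are stacked on the tube's floor without gaps. Finish with the magazine still flush in the stop and the rammer standing upright on the counter again, and leave the stapler and the masking tape alone.

Things in the scene. Friction and masses are not known exactly. Their poses are not given: they have to be found in the camera images.
- stop: Fixed corner stop: two aluminium rails, 24 mm high, 14 mm thick, screwed to the counter at right angles. Origin at their inside corner at counter height. One rail's inside face is the plane x = 0 and runs 130 mm along -y; the other's is the plane y = 0 and runs 130 mm along -x. The open quadrant (-x, -y) faces the robot and its right.
- magazine: Loose label-roll magazine, 1 kg: a grey square foot 140 x 140 x 18 mm with a clear tube on it. Origin at the centre of the foot's underside, axes along its sides, z up; the tube's axis stands at x = +18, y = +18 mm, nearer one corner. The foot slides at about 6 N, more along the rails; its sides can be pushed with the fingertips 5 to 15 mm above the counter.
- magazine_corner (a point): The foot's corner nearest the tube, at x = +70, y = +70 mm of the magazine, on the counter. Flush means it lies in the stop's inside corner.
- tube_floor (a point): Centre of the tube's floor, 18 mm above the counter. Bowed steel springs in the tube's wall, three round the bore at each of four heights (11, 33, 55, 77 mm above this floor), stand about 3.5 mm into the bore: a roll must be pushed all the way down with up to about 12 N and stays wherever the pushing stops.
- tube_mouth (a point): Centre of the tube's mouth, 100 mm above the tube's floor, 118 mm above the counter. Bore 60 mm, outside 69 mm, flared over the top 10 mm to 70 mm inside and 79 mm outside. A roll let go in the mouth comes to rest on the top springs with its top about level with the rim, perhaps a little tilted.
- rammer: Loose turned wooden rammer, 0.2 kg, 150 mm high, standing upright on its flat foot. Origin at the centre of the foot's underside, z up along the stick. Foot 44 mm across and 14 mm thick; above it a stick 21 mm across with a rounded end. Grip the stick from above near its end, TCP about 115 mm above the underside, so that the fingers stay above the tube's mouth.
- roll_a: White label roll: a disc 56 mm across and 22 mm thick, 50 g, lying flat on the counter; origin at the centre of its lower face, z along its axis. Absent (None) in some starts; three or all four are there. To be gripped across its 56 mm from above.
- roll_a_mid (a point): The middle of roll_a, 11 mm above its lower face.
- roll_b: White label roll: a disc 56 mm across and 22 mm thick, 50 g, lying flat on the counter; origin at the centre of its lower face, z along its axis. Absent (None) in some starts; three or all four are there. To be gripped across its 56 mm from above.
- roll_b_mid (a point): The middle of roll_b, 11 mm above its lower face.
- roll_c: White label roll: a disc 56 mm across and 22 mm thick, 50 g, lying flat on the counter; origin at the centre of its lower face, z along its axis. Absent (None) in some starts; three or all four are there. To be gripped across its 56 mm from above.
- roll_c_mid (a point): The middle of roll_c, 11 mm above its lower face.
- roll_d: White label roll: a disc 56 mm across and 22 mm thick, 50 g, lying flat on the counter; origin at the centre of its lower face, z along its axis. Absent (None) in some starts; three or all four are there. To be gripped across its 56 mm from above.
- roll_d_mid (a point): The middle of roll_d, 11 mm above its lower face.
- stapler: Red desk stapler, 32 x 135 x 50 mm, loose; to be left alone.
- masking_tape: Roll of masking tape, 94 mm across and 19 mm high, loose, lying flat beyond the work; to be left alone. It lies between the room's fixed drawer cabinet (behind the work on the left, x from about 0.63 with its open drawer, y 0.08 to 0.33) and its open cash box (right, x from 0.56, y -0.57 to -0.29): keep the gripper clear of both.
Mind the look-alikes: they are no part of the job. What is shaped like the roll_b but black, blue or yellow is not meant.

How it is judged:
On the way, in this order (a step that is already met when the one before it is completed fails the run):
1. the magazine's foot is square and flush in the corner stop, before any roll is in the tube (x of magazine_corner in the frame of stop between -0.0035 and 0.003 m and y of magazine_corner in the frame of stop between -0.0035 and 0.003 m and angle between the x axis of magazine and the x axis of stop, either way round below 0.035 rad and angle between magazine's own z axis and vertical below 0.03 rad and horizontal distance between each of roll_a_mid, roll_b_mid, roll_c_mid, roll_d_mid and tube_floor above 0.04 m), for 0.2 s.
2. all rolls are down on the tube's floor and on one another, and the rammer presses on the top one with more than 4 N ((z of roll_a_mid in the frame of tube_floor between 0.008 and 0.014 m or z of roll_b_mid in the frame of tube_floor between 0.008 and 0.014 m or z of roll_c_mid in the frame of tube_floor between 0.008 and 0.014 m or z of roll_d_mid in the frame of tube_floor between 0.008 and 0.014 m) and (z of roll_a_mid in the frame of tube_floor between 0.03 and 0.036 m or z of roll_b_mid in the frame of tube_floor between 0.03 and 0.036 m or z of roll_c_mid in the frame of tube_floor between 0.03 and 0.036 m or z of roll_d_mid in the frame of tube_floor between 0.03 and 0.036 m) and (z of roll_a_mid in the frame of tube_floor between 0.052 and 0.058 m or z of roll_b_mid in the frame of tube_floor between 0.052 and 0.058 m or z of roll_c_mid in the frame of tube_floor between 0.052 and 0.058 m or z of roll_d_mid in the frame of tube_floor between 0.052 and 0.058 m) and (z of roll_a_mid in the frame of tube_floor between 0.008 and 0.014 m or z of roll_a_mid in the frame of tube_floor between 0.03 and 0.036 m or z of roll_a_mid in the frame of tube_floor between 0.052 and 0.058 m or z of roll_a_mid in the frame of tube_floor between 0.074 and 0.08 m) and (z of roll_b_mid in the frame of tube_floor between 0.008 and 0.014 m or z of roll_b_mid in the frame of tube_floor between 0.03 and 0.036 m or z of roll_b_mid in the frame of tube_floor between 0.052 and 0.058 m or z of roll_b_mid in the frame of tube_floor between 0.074 and 0.08 m) and (z of roll_c_mid in the frame of tube_floor between 0.008 and 0.014 m or z of roll_c_mid in the frame of tube_floor between 0.03 and 0.036 m or z of roll_c_mid in the frame of tube_floor between 0.052 and 0.058 m or z of roll_c_mid in the frame of tube_floor between 0.074 and 0.08 m) and (z of roll_d_mid in the frame of tube_floor between 0.008 and 0.014 m or z of roll_d_mid in the frame of tube_floor between 0.03 and 0.036 m or z of roll_d_mid in the frame of tube_floor between 0.052 and 0.058 m or z of roll_d_mid in the frame of tube_floor between 0.074 and 0.08 m) and horizontal distance between each of roll_a_mid, roll_b_mid, roll_c_mid, roll_d_mid and tube_floor below 0.006 m and (contact force between rammer and roll_a above 4 N or contact force between rammer and roll_b above 4 N or contact force between rammer and roll_c above 4 N or contact force between rammer and roll_d above 4 N)), for 0.05 s.
At the end, for the whole second after the job is handed in: Magazine upright, its corner within 3.5 mm of both rails, square within 2 degrees; every roll flat in the tube, stacked from the floor without gaps (each height within 3 mm, within 6 mm of the axis); rammer upright on the counter, 60 mm or more from the tube's axis; all at rest (x of magazine_corner in the frame of stop between -0.0035 and 0.003 m and y of magazine_corner in the frame of stop between -0.0035 and 0.003 m and angle between the x axis of magazine and the x axis of stop, either way round below 0.035 rad and angle between magazine's own z axis and vertical below 0.03 rad and (z of roll_a_mid in the frame of tube_floor between 0.008 and 0.014 m or z of roll_b_mid in the frame of tube_floor between 0.008 and 0.014 m or z of roll_c_mid in the frame of tube_floor between 0.008 and 0.014 m or z of roll_d_mid in the frame of tube_floor between 0.008 and 0.014 m) and (z of roll_a_mid in the frame of tube_floor between 0.03 and 0.036 m or z of roll_b_mid in the frame of tube_floor between 0.03 and 0.036 m or z of roll_c_mid in the frame of tube_floor between 0.03 and 0.036 m or z of roll_d_mid in the frame of tube_floor between 0.03 and 0.036 m) and (z of roll_a_mid in the frame of tube_floor between 0.052 and 0.058 m or z of roll_b_mid in the frame of tube_floor between 0.052 and 0.058 m or z of roll_c_mid in the frame of tube_floor between 0.052 and 0.058 m or z of roll_d_mid in the frame of tube_floor between 0.052 and 0.058 m) and (z of roll_a_mid in the frame of tube_floor between 0.008 and 0.014 m or z of roll_a_mid in the frame of tube_floor between 0.03 and 0.036 m or z of roll_a_mid in the frame of tube_floor between 0.052 and 0.058 m or z of roll_a_mid in the frame of tube_floor between 0.074 and 0.08 m) and (z of roll_b_mid in the frame of tube_floor between 0.008 and 0.014 m or z of roll_b_mid in the frame of tube_floor between 0.03 and 0.036 m or z of roll_b_mid in the frame of tube_floor between 0.052 and 0.058 m or z of roll_b_mid in the frame of tube_floor between 0.074 and 0.08 m) and (z of roll_c_mid in the frame of tube_floor between 0.008 and 0.014 m or z of roll_c_mid in the frame of tube_floor between 0.03 and 0.036 m or z of roll_c_mid in the frame of tube_floor between 0.052 and 0.058 m or z of roll_c_mid in the frame of tube_floor between 0.074 and 0.08 m) and (z of roll_d_mid in the frame of tube_floor between 0.008 and 0.014 m or z of roll_d_mid in the frame of tube_floor between 0.03 and 0.036 m or z of roll_d_mid in the frame of tube_floor between 0.052 and 0.058 m or z of roll_d_mid in the frame of tube_floor between 0.074 and 0.08 m) and horizontal distance between each of roll_a_mid, roll_b_mid, roll_c_mid, roll_d_mid and tube_floor below 0.006 m and horizontal distance between rammer and tube_floor above 0.06 m and angle between rammer's own z axis and vertical below 0.06 rad and height (world z) of rammer between -0.003 and 0.004 m and linear speed of each of rammer, magazine below 0.02 m/s and (angle between roll_a's own z axis and vertical below 0.12 rad or angle between roll_a's own z axis and vertical above 3.02 rad) and (angle between roll_b's own z axis and vertical below 0.12 rad or angle between roll_b's own z axis and vertical above 3.02 rad) and (angle between roll_c's own z axis and vertical below 0.12 rad or angle between roll_c's own z axis and vertical above 3.02 rad) and (angle between roll_d's own z axis and vertical below 0.12 rad or angle between roll_d's own z axis and vertical above 3.02 rad)); the robot touches nothing.
It fails at once if the fingers push on a roll that is down inside the tube (its middle more than 25 mm below the mouth) ((contact force between the fingers and roll_a above 0.5 N and z of roll_a_mid in the frame of tube_floor below 0.075 m and horizontal distance between roll_a_mid and tube_floor below 0.008 m) or (contact force between the fingers and roll_b above 0.5 N and z of roll_b_mid in the frame of tube_floor below 0.075 m and horizontal distance between roll_b_mid and tube_floor below 0.008 m) or (contact force between the fingers and roll_c above 0.5 N and z of roll_c_mid in the frame of tube_floor below 0.075 m and horizontal distance between roll_c_mid and tube_floor below 0.008 m) or (contact force between the fingers and roll_d above 0.5 N and z of roll_d_mid in the frame of tube_floor below 0.075 m and horizontal distance between roll_d_mid and tube_floor below 0.008 m)).
It fails at once if the stapler or the masking tape is moved more than 30 mm (distance of any of stapler, masking_tape from where it was at the start of the episode above 0.03 m).
Of roll_a, roll_b, roll_c, roll_d only 3 to 4 are there at a start; the rules pass over those that are not, and their reading is None.
At some moment in a run one of roll_a, roll_b, roll_c, roll_d may be knocked a few centimetres aside while the robot is not near it.
It also fails if it takes over 210 s, if anything falls off the work surface, if the arm or the gripper's body presses on something with over 40 N, if the wrist force passes 120 N, or if a joint passes its speed limit or range.

## Robot

A 6-joint arm with a two-finger parallel gripper is mounted at the origin on a cart in front of the work surface, level with it; the furniture and walls round the work are solid. World frame = base frame: x ahead of the robot, y to its left, z up, the work surface at z = 0. Lengths are in m, angles in rad, forces in N, time in s.
With the tool pointing down it reaches from about 0.275 to 0.725 m from the base axis. Payload 5.6 kg.
Tool frame: the origin (TCP) lies between the finger pads, 19 mm behind the fingertips; this is the grasp point; z points along the fingers, y is the line along which they close (so a half turn about z gives the same grasp; the last joint's range is limited). The gripper opens to 85 mm and grips with 20 to 120 N. Pads are 22 mm wide; open, the fingers measure 114 mm over their backs; the gripper's body (76 mm by 85 mm) begins 54 mm behind the grasp point. The pads swing forward as they close: fully open they stand 13 mm farther back than shut.
Start: joints at [-0.868, 0.255, 0.108, 0, -1.424, -0.285], TCP at [0.223, -0.503, 0.25] pointing down, gripper open.
Joint ranges: [-2.95, 2.95], [-1.21, 1.97], [-1.09, 1.5], [-2.87, 1.71], [-2.94, -0.07], [-3.05, 3.05]. Speed limits (rad/s): [2.57, 2.57, 3.14, 3.14, 3.14, 3.14].

## Interface

Orientations are given as a unit quaternion [x, y, z, w].
In Python, from workcell import reach, move_l, movej, gripper_to, pause, ik, snapshot, camera_info, IKError, close_job, read_time_s, read_qpos, read_qd, read_effort, read_ee_pos, read_eef_rot, read_force, read_wrist_torque, read_finger_gap, read_grip_force gives the robot as it stands. Calls block until the motion is done:
- reach(position, orientation): joint-space move of the TCP to a pose.
- move_l(position, rot=None, vel=0.15, stop_force=None): straight line of the TCP; rot=None keeps the orientation; vel is the mean speed in m/s. With stop_force (N) it stops when the force on the tool has changed by that much, and returns True; else False.
- movej(angles): joint-space move.
- gripper_to(opening, squeeze=None): finger opening in m; squeeze is the grip in N (None keeps the last); returns when the fingers have stopped.
- pause(seconds).
- ik(position, orientation): joint angles nearest the present ones, or None.
- snapshot(name): name is "side" or "top"; returns the picture (480x640x3 uint8, blue, green, red); there is no depth.
- camera_info(name): a dict with "camera_matrix" (3x3 intrinsics, pixels), "k1" (the pictures are not rectified: a ray, as slopes to the right and down, at radius r is drawn at 1 + k1 r^2 times it, then the intrinsics apply), "camera_from_world" (4x4, takes a point from world to camera coordinates). Camera axes: x right, y up, looking along -z (the intrinsics and any distortion apply to the point x, -y, -z); pixel columns grow to the right and rows downward; lengths in m; the calibration is good to about 2 mm. A picture is of the moment at which its call begins. camera_info takes no time and is no camera call.
A pose or a line that the arm cannot do raises IKError and nothing moves.
- close_job(): hands the job in; it is judged then, once.
Readings, each from a call of its own:
- read_time_s(): time.
- read_qpos(): joint angles.
- read_qd(): joint speeds.
- read_effort(): joint torques, N m.
- read_ee_pos(): TCP position.
- read_eef_rot(): TCP orientation.
- read_force(): force on the tool from outside, world axes, zero at the start.
- read_wrist_torque(): the same for the moment, N m.
- read_finger_gap(): finger opening in m.
- read_grip_force(): force on a finger pad.
Only numpy, scipy, OpenCV 4.12 (cv2) and the standard library are available. Lean on these libraries where they do the work, as an engineer would, in place of code of your own. Each camera call takes 0.05 s, during which the arm holds its last target. There are 200 camera calls.

## Working session

There is one attempt and no reset: what is moved stays moved. The work goes in short steps, each a Python script; the robot and the scene stay as the last script left them, time stands still between calls to the robot, and variables do not carry over. Pictures are saved under pics/ and viewed, at most 14 in all, crops included, and the job is handed in when it is done.

```bash
mkdir -p pics; cat > h.py <<'E'
import numpy as np, cv2
from workcell import *
from scipy.spatial.transform import Rotation as R
def ray(name,uv):
    c=camera_info(name);K=np.array(c["camera_matrix"]);T=np.array(c["camera_from_world"]);k=c["k1"]
    d=np.linalg.solve(K,[uv[0],uv[1],1])[:2];s=d.copy()
    for _ in range(30): s=d/(1+k*(s@s))
    v=T[:3,:3].T@np.array([s[0],-s[1],-1]);o=-T[:3,:3].T@T[:3,3]
    return o,v
def onz(name,uv,z):
    o,v=ray(name,uv);return o+v*(z-o[2])/v[2]
def proj(name,p):
    c=camera_info(name);K=np.array(c["camera_matrix"]);T=np.array(c["camera_from_world"]);k=c["k1"]
    q=T[:3,:3]@p+T[:3,3];s=np.array([q[0],-q[1]])/-q[2];s=s*(1+k*(s@s));return (K@[s[0],s[1],1])[:2]
def down(yaw): # tool z down; tool y (closing line) at angle yaw from world x
    y=np.array([np.cos(yaw),np.sin(yaw),0]);z=np.array([0,0,-1]);x=np.cross(y,z)
    return R.from_matrix(np.c_[x,y,z]).as_quat()
def snap(name,f,crop=None,scale=1):
    im=snapshot(name)
    o=im if crop is None else im[crop[1]:crop[3],crop[0]:crop[2]]
    cv2.imwrite("pics/"+f,cv2.resize(o,None,fx=scale,fy=scale,interpolation=cv2.INTER_CUBIC));return im
E
python3 - <<'E'
from h import *
for n in("top","side"):
    im=snap(n,n+"0.png");cv2.imwrite(f"{n}0_raw.png",im)
    c=camera_info(n);T=np.array(c["camera_from_world"]);print(n,c["camera_matrix"],c["k1"],-T[:3,:3].T@T[:3,3],T[:3,:3].round(3))
print(read_eef_rot(),read_time_s())
E
```

```text
top [[559.88544252   0.         311.81177379]
 [  0.         559.88544252 232.57417967]
 [  0.           0.           1.        ]] 0.021505602080863374 [ 0.21388658 -0.02713647  1.81181   ] [[ 0.11  -0.994  0.007]
 [ 0.972  0.109  0.21 ]
 [-0.209 -0.016  0.978]]
side [[581.90799796   0.         325.37138791]
 [  0.         581.90799796 240.47987358]
 [  0.           0.           1.        ]] -0.053786071135410354 [ 0.34045656 -1.17385935  1.14252121] [[ 0.982 -0.19   0.013]
 [ 0.116  0.65   0.751]
 [-0.151 -0.736  0.66 ]]
[-2.07354528e-01  9.78265460e-01  8.60440495e-04 -2.20938756e-04] 0.1
```

View pics/top0.png

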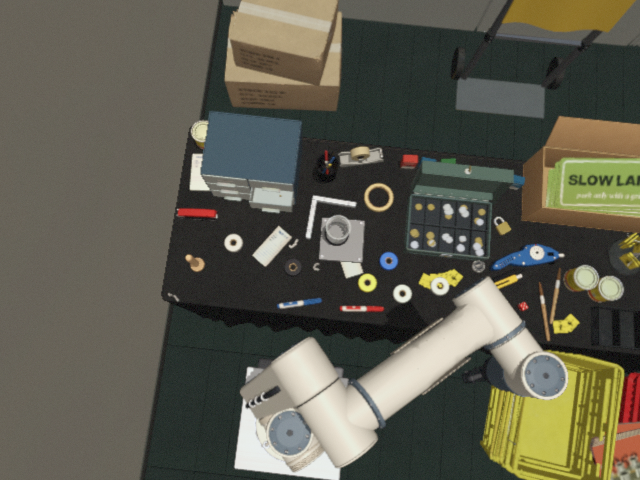

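View pics/side0.png

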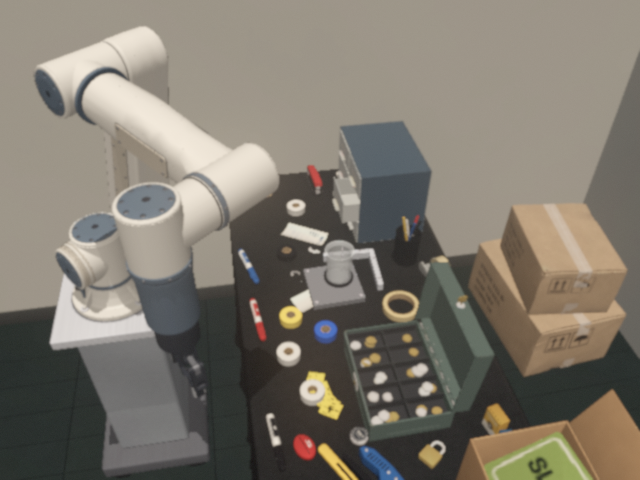

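The top view shows white rolls at (233,242), (402,293) and (440,286), with a white disc on a blue object at (537,252). The look-alikes are yellow (368,283), blue (388,260) and black (293,267). The magazine is at (342,240), the stop corner near (315,200) and the rammer at (193,262). I'll check the candidates enlarged.

```bash
python3 - <<'E'
from h import *
t=cv2.imread("top0_raw.png");s=cv2.imread("side0_raw.png")
a=cv2.resize(t[185:315,170:370],None,fx=4,fy=4,interpolation=3)[:300]
A=cv2.resize(t[180:330,170:570],(800,300),interpolation=3)
B=cv2.resize(t[190:290,300:380],(240,300),interpolation=3)
C=cv2.resize(s[230:410,250:400],(250,300),interpolation=3)
D=cv2.resize(s[180:230,270:350],(310,194),interpolation=3)
D=cv2.copyMakeBorder(D,0,106,0,0,0)
cv2.imwrite("pics/c1.png",np.vstack([A,np.hstack([B,C,D])]))
hsv=cv2.cvtColor(t,cv2.COLOR_BGR2HSV)
m=((hsv[...,2]>150)&(hsv[...,1]<60)).astype(np.uint8)*255
m[:180]=0;m[325:]=0;m[:,:170]=0
for c in cv2.findContours(m,0,2)[0]:
    if cv2.contourArea(c)>40:
        (x,y),r=cv2.minEnclosingCircle(c);b=cv2.boundingRect(c);p=onz("top",(b[0]+b[2]/2-.5,b[1]+b[3]/2-.5),.022)
        print(b,round(r,1),cv2.contourArea(c),p.round(4))
E
```

```text
(279, 301, 25, 7) 12.3 47.5 [0.3581 0.0432 0.022 ]
(393, 285, 19, 18) 9.1 230.0 [ 0.4307 -0.3054  0.022 ]
(444, 277, 78, 48) 39.1 1987.5 [ 0.4372 -0.5618  0.022 ]
(431, 277, 18, 18) 9.2 227.5 [ 0.4697 -0.4229  0.022 ]
(599, 276, 24, 24) 12.8 421.0 [ 0.5246 -0.9649  0.022 ]
(574, 265, 25, 25) 12.7 429.0 [ 0.5498 -0.8875  0.022 ]
(341, 262, 22, 16) 11.6 220.0 [ 0.4897 -0.1376  0.022 ]
(530, 246, 15, 14) 7.6 148.0 [ 0.6123 -0.7299  0.022 ]
(473, 243, 11, 13) 6.7 71.0 [ 0.6025 -0.5397  0.022 ]
(442, 234, 11, 9) 5.4 52.0 [ 0.6277 -0.4375  0.022 ]
(225, 234, 17, 18) 8.8 217.0 [0.535  0.2541 0.022 ]
(253, 226, 38, 40) 20.9 657.5 [0.5391 0.1285 0.022 ]
(320, 216, 44, 46) 28.4 1410.0 [ 0.5876 -0.0955  0.022 ]
(459, 207, 10, 10) 5.4 57.0 [ 0.7229 -0.4862  0.022 ]
(443, 204, 10, 11) 5.7 64.0 [ 0.7255 -0.4333  0.022 ]
(306, 196, 50, 42) 29.8 291.0 [ 0.6571 -0.0522  0.022 ]
(249, 187, 44, 19) 22.0 547.5 [0.7043 0.1527 0.022 ]
(560, 180, 53, 26) 28.0 48.5 [ 0.8329 -0.8851  0.022 ]
(190, 180, 20, 11) 10.5 151.5 [0.7154 0.3916 0.022 ]
```

View pics/c1.png

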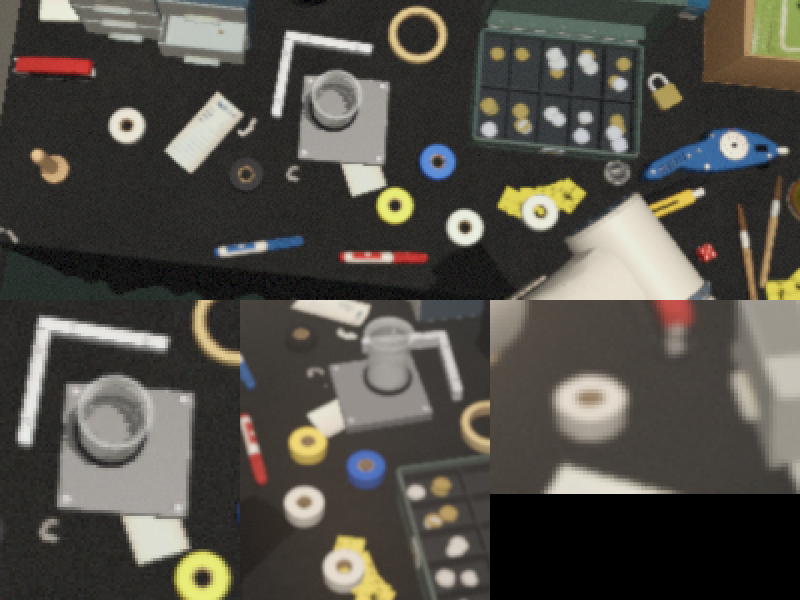

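Three white rolls on the counter fit the description (56 mm, loose, flat): (402,293), (440,286, on yellow notes) and (233,242). The disc at (537,252) is smaller and is part of a blue label gun, so it isn't one. The area under the arm gets checked once the arm has moved. Next I'll fit the edges of the stop and the foot.

```bash
cat >> h.py <<'E'
def edge(gray,name,a,b,z,half=5,n=25):
    """sub-pixel strongest gradient across the segment a-b (pixels); robust line in world at height z: point, dir angle"""
    a,b=np.float64(a),np.float64(b);d=(b-a)/np.linalg.norm(b-a);nn=np.array([-d[1],d[0]]);g=cv2.GaussianBlur(gray,(3,3),0).astype(np.float32)
    o=np.arange(-half,half+.01,.25);P=[]
    for t in np.linspace(.08,.92,n):
        q=a+(b-a)*t+o[:,None]*nn
        v=cv2.remap(g,q[:,0].astype(np.float32)[None],q[:,1].astype(np.float32)[None],1)[0]
        i=np.argmax(abs(np.gradient(cv2.GaussianBlur(v[None],(9,1),0)[0])));P.append(onz(name,q[i],z)[:2])
    l=cv2.fitLine(np.float32(P),cv2.DIST_HUBER,0,.001,.001).ravel()
    return l[2:],l[:2]
def cross(l,m):
    t=np.linalg.solve(np.c_[l[1],-m[1]],m[0]-l[0]);return l[0]+t[0]*l[1]
def ang(l): return np.degrees(np.arctan2(l[1][1],l[1][0]))
E
python3 - <<'E'
from h import *
t=cv2.imread("top0_raw.png",0)
# foot edges, z=.018
f=lambda x,y:(300+x/3,190+y/3)
c=[f(66,83),f(194,92),f(187,214),f(60,207)]
L=[edge(t,"top",c[i],c[(i+1)%4],.018,3) for i in range(4)]
C=[cross(L[i-1],L[i]) for i in range(4)]
print("foot corners FL FR NR NL",np.round(C,4),[ang(l).round(1) for l in L],"sides",[np.linalg.norm(C[i]-C[i-1]).round(4) for i in range(4)])
# rails: outer edges (top of outer face z=.024)
o1=edge(t,"top",f(38,20),f(168,36),.024,3); o2=edge(t,"top",f(38,20),f(19,142),.024,3)
i2=edge(t,"top",f(52,45),f(34,142),.024,2.5);i1=edge(t,"top",f(55,32),f(168,50),.024,3)
for n,l in zip("o1 o2 i2 i1".split(),(o1,o2,i2,i1)): print(n,ang(l).round(2),l[0].round(4))
print("outer corner",cross(o1,o2).round(4),"inner",cross(i1,i2).round(4))
hsv=cv2.cvtColor(cv2.imread("top0_raw.png"),cv2.COLOR_BGR2HSV)
# rammer
w=hsv[245:285,175:215];m=((w[...,1]>70)&(w[...,2]>90)&(w[...,0]<25)).astype(np.uint8)
ys,xs=np.nonzero(m);print("rammer px bbox",xs.min()+175,xs.max()+175,ys.min()+245,ys.max()+245)
for uv in((197.5,264),(198,264.5)):print(onz("top",uv,.014))
p=onz("top",(197.5,264),.014)
print("tip pred",proj("top",[p[0],p[1],.15]),"side foot pred",proj("side",[p[0],p[1],.0]))
E
```

```text
foot corners FL FR NR NL [[ 0.6523 -0.0228]
 [ 0.6581 -0.1639]
 [ 0.5138 -0.1688]
 [ 0.5142 -0.0278]] [np.float32(-87.6), np.float32(2.0), np.float32(89.9), np.float32(2.1)] sides [np.float32(0.1382), np.float32(0.1412), np.float32(0.1443), np.float32(0.141)]
o1 86.83 [ 0.7197 -0.0587]
o2 -3.17 [0.6373 0.0199]
i2 -3.19 [0.6319 0.0036]
i1 86.91 [ 0.7023 -0.073 ]
outer corner [0.7238 0.0151] inner [ 7.062e-01 -5.000e-04]
rammer px bbox 185 204 254 271
[0.45341717 0.35941381 0.014     ]
[0.45197845 0.35756007 0.014     ]
tip pred [188.75423626 256.98996646] side foot pred [265.78444556 193.92426814]
```

```bash
cat >> h.py <<'E'
YS=np.radians(-3.17);O=np.array([.708,.001]);UX=np.array([np.cos(YS),np.sin(YS)]);UY=np.array([-UX[1],UX[0]])
def S(x,y,z): return np.r_[O+x*UX+y*UY,z]
def inS(p): d=np.array(p[:2])-O;return np.array([d@UX,d@UY])
QX=down(YS+np.pi/2-np.pi) ; QY=down(YS)
E
python3 - <<'E'
from h import *
for q in (QX,down(YS+np.pi/2),QY,down(YS+np.pi)): print(ik(S(-.22,-.1,.1),q))
E
```

```text
[ 0.14256438  0.2413659  -0.31130862  0.         -1.01812181  1.37290501]
[ 0.14256438  0.2413659  -0.31130862  0.         -1.01812181 -1.76868764]
[ 0.14256438  0.2413659  -0.31130862  0.         -1.01812181  2.94370134]
[ 0.14256438  0.2413659  -0.31130862  0.         -1.01812181 -0.19789132]
```

```bash
python3 - <<'E'
from h import *
gripper_to(.085)
a=down(YS+np.pi/2);b=QX
q=min((k for k in(a,b) if ik(S(-.22,-.103,.1),k) is not None),key=lambda k:abs(ik(S(-.22,-.103,.1),k)[5]))
reach(S(-.222,-.103,.10),q)
print(move_l(S(-.222,-.103,.0),vel=.04,stop_force=3),read_ee_pos(),read_force(),read_time_s(),read_finger_gap())
z=read_ee_pos()[2];move_l(S(-.222,-.103,z+.009),vel=.03)
hit=move_l(S(-.158,-.103,z+.009),vel=.05,stop_force=25)
print(hit,inS(read_ee_pos()),read_ee_pos(),read_force())
snap("top","p1.png",(280,180,420,285),4)
E
```

```text
True [ 0.48066895 -0.08956427  0.00572602] [-0.20959824  0.6808842   5.22719878] 4.2583 0.08483218999022162
False [-0.16236588 -0.10365566] [ 0.54015054 -0.09351843  0.01359747] [-12.05207516   1.34684557   8.37957912]
```

View pics/p1.png

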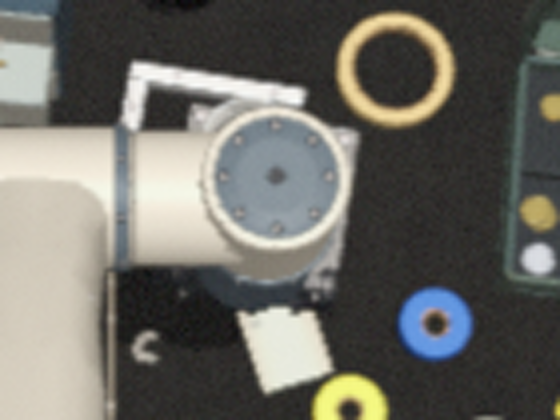

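The open fingertips sit 5.7 mm ahead of the TCP. The foot has moved most of the way toward the far rail. Next comes the sideways push, then seating it in both directions.

```bash
python3 - <<'E'
from h import *
q=down(YS+np.pi);Z=.0145
print("blue",inS(onz("top",(388.7,260.7),.011)))
p=inS(read_ee_pos());move_l(S(p[0]-.02,p[1],Z));move_l(S(p[0]-.03,p[1],.17),vel=.3)
reach(S(-.08,-.21,.17),q);move_l(S(-.08,-.21,Z),vel=.15,stop_force=8)
print(read_ee_pos())
h=move_l(S(-.08,-.14,Z),vel=.05,stop_force=25);print(h,inS(read_ee_pos()),read_force(),read_time_s())
if not h: print(move_l(S(-.08,-.135,Z),vel=.02,stop_force=18),inS(read_ee_pos()),read_force())
p=inS(read_ee_pos());move_l(S(p[0],p[1]-.02,Z));move_l(S(p[0],p[1]-.03,.17),vel=.3)
# x seat
reach(S(-.19,-.07,.17),QX);move_l(S(-.19,-.07,Z),vel=.15,stop_force=8)
h=move_l(S(-.13,-.07,Z),vel=.04,stop_force=25);print(h,inS(read_ee_pos()),read_force())
p=inS(read_ee_pos());move_l(S(p[0]-.02,p[1],Z));move_l(S(p[0]-.03,p[1],.17),vel=.3)
reach(S(-.07,-.19,.17),q);move_l(S(-.07,-.19,Z),vel=.15,stop_force=8)
h=move_l(S(-.07,-.13,Z),vel=.04,stop_force=25);print(h,inS(read_ee_pos()),read_force())
p=inS(read_ee_pos());move_l(S(p[0],p[1]-.02,Z));move_l(S(p[0],p[1]-.03,.2),vel=.3)
reach([.35,.35,.3],down(np.pi/2-.0))
print(read_time_s())
im=snap("top","t2.png");cv2.imwrite("t2_raw.png",im)
im2=snap("side","s2.png");cv2.imwrite("s2_raw.png",im2)
A=cv2.resize(im[180:330,290:570],(800,428),interpolation=3)
B=cv2.resize(im2[220:340,280:400],(172,172),interpolation=3)
cv2.imwrite("pics/c2.png",A)
E
```

```text
blue [-0.15986398 -0.26619214]
[ 0.61732165 -0.20438409  0.01570106]
True [-0.08045896 -0.14941732] [-0.05572184 -1.78284615  1.85560689] 10.8083
True [-0.15170337 -0.07103811] [-0.06225278 -0.30710556 -0.35354027]
True [-0.07019082 -0.14939398] [-0.75170033 -1.85851643  2.63264272]
22.9333
```

View pics/c2.png

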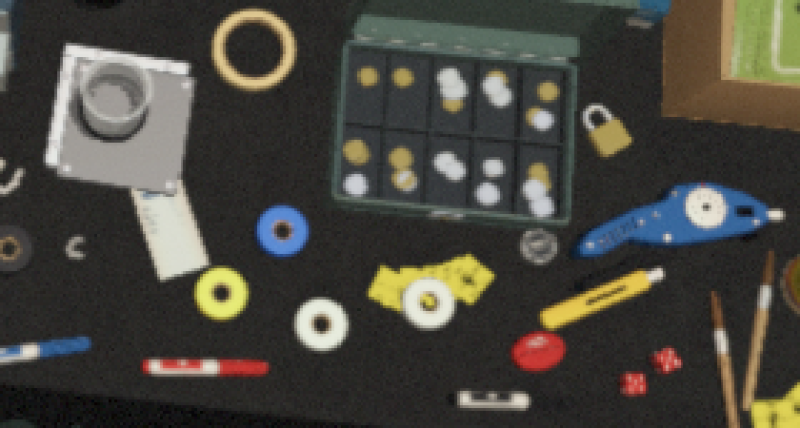

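The magazine is in the corner, with the foot at (50–190, 45–190) in the crop. With the arm out of the way there is no fourth roll, so there are three. Next I'll check the angle and the tube centre, then pick up the first roll.

```bash
python3 - <<'E'
from h import *
t=cv2.imread("t2_raw.png",0);f=lambda x,y:(290+x/2.857-.35,180+y/2.857-.35)
n=edge(t,"top",f(58,176),f(178,191),.018,3);r=edge(t,"top",f(193,68),f(180,188),.018,3)
print("near",ang(n),"right",ang(r),"corner",inS(cross(n,r)),"expected -.14,-.14")
print("mouth",inS(onz("top",f(117,88),.118)),"pred px",[ (proj("top",S(-.0527,-.0504,z))-[290,180])*2.857 for z in(.018,.118)])
t=cv2.imread("t2_raw.png");h=cv2.cvtColor(t,cv2.COLOR_BGR2HSV)
for nm,(x,y) in dict(a=(402,293),b=(440,286),c=(233,242)).items():
    m=((h[...,2]>140)&(h[...,1]<60)).astype(np.uint8);w=m*0;cv2.circle(w,(x,y),14,1,-1)
    c=max(cv2.findContours(m*w,0,2)[0],key=cv2.contourArea);b=cv2.boundingRect(c);e=cv2.fitEllipse(cv2.convexHull(c))
    print(nm,b,np.round(e[0],1),np.round(e[1],1),onz("top",e[0],.020).round(4))
s=cv2.imread("s2_raw.png");h=cv2.cvtColor(s,cv2.COLOR_BGR2HSV)
for nm,(x,y) in dict(a=(288,352),b=(312,391),c=(296,207)).items():
    m=((h[...,2]>110)&(h[...,1]<60)).astype(np.uint8);w=m*0;cv2.circle(w,(x,y),17,1,-1)
    c=max(cv2.findContours(m*w,0,2)[0],key=cv2.contourArea);b=cv2.boundingRect(c)
    print(nm,b,onz("side",(b[0]+b[2]/2-.5,b[1]+b[3]/2-.5),.011).round(4))
E
```

```text
near 85.15765 right -2.9988592 corner [-0.14297893 -0.14068959] expected -.14,-.14
mouth [-0.05248967 -0.05311146] pred px [array([110.21313356, 108.30805461]), array([113.51921821,  86.7830264 ])]
a (393, 285, 19, 18) [402.  293.2] [17.5 18.3] [ 0.4319 -0.3057  0.02  ]
b (431, 277, 18, 18) [439.5 285.7] [17.1 18.2] [ 0.4693 -0.4233  0.02  ]
c (224, 234, 19, 18) [233.  242.3] [17.3 17.8] [0.5359 0.2544 0.02  ]
a (276, 341, 26, 26) [ 0.4327 -0.3032  0.011 ]
b (299, 380, 26, 27) [ 0.468  -0.4234  0.011 ]
c (286, 199, 20, 18) [0.5362 0.2575 0.011 ]
```

```bash
cat >> h.py <<'E'
TUBE=S(-.0527,-.0512,0)[:2]
QG=down(-np.pi/2)
def best(p):
    c=[(abs(j[5]),i) for i,j in enumerate(ik(p,q) for q in(down(np.pi/2),down(-np.pi/2))) if j is not None]
    return (down(np.pi/2),down(-np.pi/2))[min(c)[1]]
def pick_roll(xy):
    gripper_to(.072,40)
    p=np.r_[xy,.09];reach(p,best(p))
    h=move_l(np.r_[xy,-.005],vel=.06,stop_force=3);z=read_ee_pos()[2];print("touch",h,z)
    move_l(np.r_[xy,z+.010],vel=.05)
    gripper_to(.045,40);zg=read_ee_pos()[2];print("gap",read_finger_gap(),"zg",zg)
    move_l(np.r_[xy,.2],vel=.25);print("gap",read_finger_gap());return zg
def to_mouth(zg):
    p=np.r_[TUBE,.24];reach(p,best(p))
    move_l(np.r_[TUBE,.118+.004+zg],vel=.15)
    h=move_l(np.r_[TUBE,.118-.008+zg],vel=.03,stop_force=6);print("mouth",h,read_ee_pos()[2]-zg,read_force())
def let_go():
    gripper_to(.085);move_l(np.r_[TUBE,.28],vel=.3)
E
python3 - <<'E'
from h import *
zg=pick_roll([.4321,-.3045]);to_mouth(zg)
snap("side","r1.png",(290,180,430,285),4);print(read_time_s())
E
```

```text
touch True 0.010428503909811732
gap 0.05414909345013749 zg 0.02058310799748836
gap 0.05441378769766483
mouth True 0.1102899868128655 [0.68453108 0.36809771 4.03909865]
32.0667
```

View pics/r1.png

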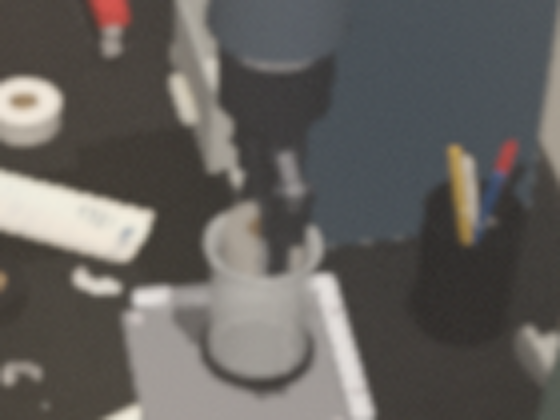

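```bash
python3 - <<'E'
from h import *
print(read_force(),read_finger_gap(),read_ee_pos(),TUBE)
move_l(np.r_[TUBE,.21],vel=.1);pause(.3)
snap("side","r2.png",(325,195,385,255),9)
E
```

```text
[0.06741355 2.02703331 4.70579994] 0.05457760133467235 [ 0.65284683 -0.0466225   0.13083901] [ 0.65254934 -0.04720741]
```

View pics/r2.png

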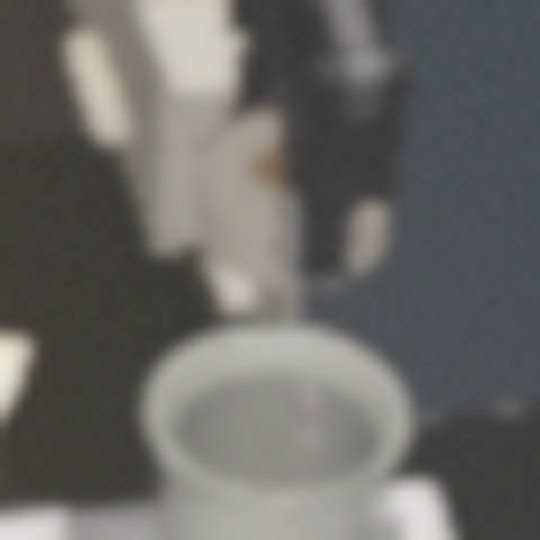

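The roll has pitched about the finger axis, probably swung by the fast move. I'll press it flat on the counter again at its old place, measure it again, and regrip it harder, deeper and with slower carrying.

```bash
cat >> h.py <<'E'
def find_top(xy,z=.020,f=None):
    t=snapshot("top") if f is None else f
    h=cv2.cvtColor(t,cv2.COLOR_BGR2HSV);m=((h[...,2]>140)&(h[...,1]<60)).astype(np.uint8);w=m*0
    cv2.circle(w,tuple(int(round(v)) for v in proj("top",np.r_[xy,z])),16,1,-1)
    c=max(cv2.findContours(m*w,0,2)[0],key=cv2.contourArea);e=cv2.fitEllipse(cv2.convexHull(c));return onz("top",e[0],z)[:2],np.round(e[1],1),cv2.contourArea(c)
E
python3 - <<'E'
from h import *
xy=np.array([.4321,-.3045]);T=lambda z:np.r_[xy,z]
move_l(T(.2),vel=.25)
snap("side","r3.png",(230,250,350,350),5)
h=move_l(T(.0215),vel=.05,stop_force=12);print(h,read_ee_pos(),read_force())
gripper_to(.085);move_l(T(.2),vel=.3);reach([.35,-.05,.3],best([.35,-.05,.3]))
print(find_top(xy),read_time_s())
im=snapshot("side");cv2.imwrite("pics/r4.png",np.hstack([cv2.imread("pics/r3.png")[:, :400],cv2.resize(im[300:420,240:330],(375,500),interpolation=3)]))
E
```

```text
False [ 0.43217388 -0.30454779  0.02161156] [-0.38153469 -0.36496769  0.49959014]
(array([ 0.43274472, -0.30608386]), array([17.8, 18.4]), 240.5) 40.95
```

View pics/r4.png

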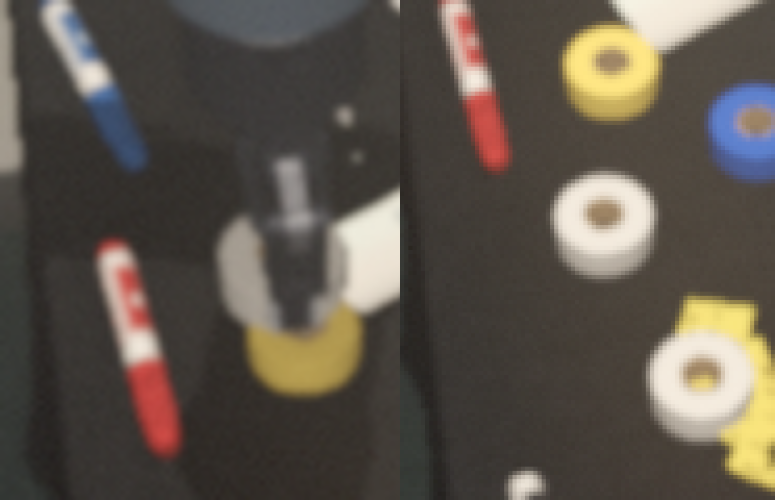

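The left view shows the held roll level, so it had not pitched; the finger was only hiding half of it. It now lies flat again at the same place. I'll repeat the pick and let go in the mouth.

```bash
python3 - <<'E'
from h import *
zg=pick_roll([.4327,-.3045]);to_mouth(zg);let_go()
p=np.array([.45,.25,.3]);reach(p,best(p))
print(read_time_s())
a=snap("side","x.png",(310,210,390,310),5);b=snap("top","y.png",(300,190,360,250),6)
f=snapshot("side");A=cv2.resize(a[210:310,310:390],(400,500),interpolation=3);B=cv2.resize(b[180:280,160:240],(400,500),interpolation=3)
B[:250]=cv2.resize(b[195:245,300:380],(400,250),interpolation=3);B[250:]=cv2.resize(b[240:290,170:250],(400,250),interpolation=3)
cv2.imwrite("pics/c5.png",np.hstack([A,B]))
E
```

```text
touch True 0.010444122231293068
gap 0.05479864826616203 zg 0.020617239816844074
gap 0.05452057125922568
mouth True 0.11025943458034315 [-0.06035768  1.8762458   3.79227721]
51.8917
```

View pics/c5.png

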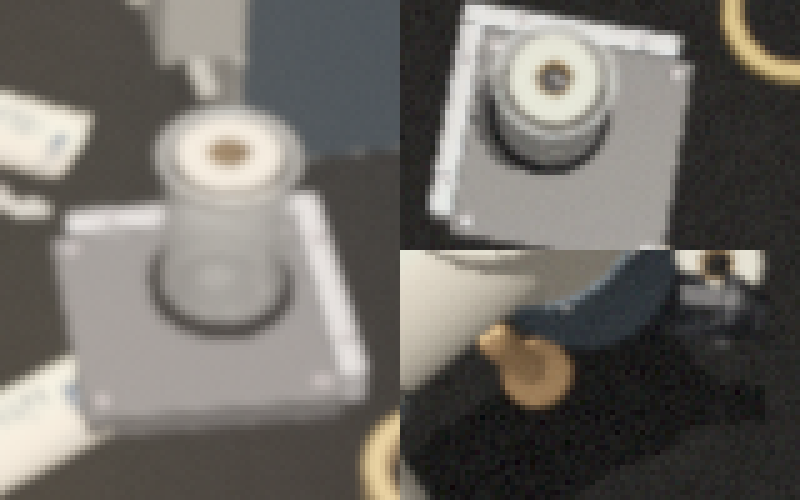

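The roll sits level in the mouth, centred at (331,210) in the top view. The rammer foot is at (197,264) as measured. Next: ram it.

```bash
cat >> h.py <<'E'
RAM=np.array([.4528,.3585])
def pick_ram():
    gripper_to(.06,80);p=np.r_[RAM,.2];reach(p,best(p))
    move_l(np.r_[RAM,.115],vel=.12);gripper_to(.01,80);print("ram gap",read_finger_gap(),read_ee_pos())
    move_l(np.r_[RAM,.29],vel=.25)
def ram(n,F=26):
    p=np.r_[TUBE,.29];reach(p,best(p));pause(.3)
    zt=.018+.022*n+.115
    h=move_l(np.r_[TUBE,zt-.006],vel=.05,stop_force=F)
    z=read_ee_pos();print("ram stop",h,"dz over expected",z[2]-zt,"f",read_force(),"gap",read_finger_gap(),z[:2]-TUBE)
    return z[2]-zt
def ret_ram():
    p=read_ee_pos();move_l(np.r_[p[:2],.29],vel=.25);p=np.r_[RAM,.29];reach(p,best(p))
    move_l(np.r_[RAM,.13],vel=.2);h=move_l(np.r_[RAM,.112],vel=.03,stop_force=4);print("set",h,read_ee_pos())
    gripper_to(.06);move_l(np.r_[RAM,.2],vel=.25)
E
python3 - <<'E'
from h import *
pick_ram();d=ram(1);print(read_time_s())
cv2.imwrite("pics/z.png",cv2.resize(snapshot("side")[210:310,310:390],(400,500),interpolation=3))
E
```

```text
ram gap 0.01917362760687151 [0.45306421 0.35889772 0.11552112]
ram stop True dz over expected 0.0005491761583562293 f [-1.3802996   0.5340748   4.95512166] gap 0.019464876667279182 [0.00085828 0.00031415]
59.7667
```

View pics/z.png

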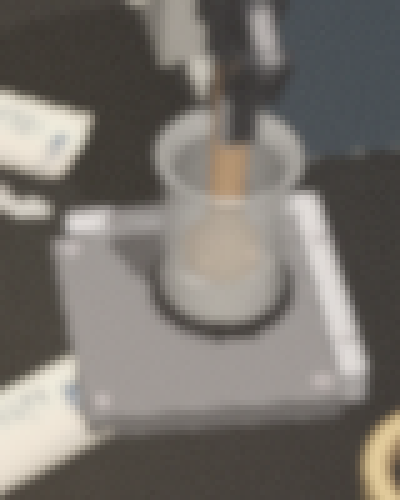

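The roll is down on the floor, within 0.5 mm of the expected height. I'll put the rammer back and load the next roll, measuring it again first.

```bash
python3 - <<'E'
from h import *
ret_ram()
p=[.4,.1,.3];reach(p,best(p));t=snapshot("top")
b=find_top([.4693,-.4233],f=t);c=find_top([.5359,.2544],f=t);print(b,c,read_time_s())
if abs(b[0]-[.4693,-.4233]).max()<.004 and b[2]>190:
    zg=pick_roll([b[0][0],-.4233]);to_mouth(zg);let_go()
    reach([.45,.2,.3],best([.45,.2,.3]));t=snapshot("top");print("in mouth",find_top(TUBE,.118,t),TUBE,"a?",read_time_s())
    cv2.imwrite("pics/c6.png",np.hstack([cv2.resize(snapshot("side")[210:310,310:390],(400,500),interpolation=3),cv2.resize(t[190:290,165:245],(400,500),interpolation=3)]))
else: cv2.imwrite("pics/c6.png",cv2.resize(t[180:330,170:570],(800,300)))
E
```

```text
set True [0.45283631 0.35872266 0.1155027 ]
(array([ 0.44407606, -0.41963347]), array([17.4, 18.2]), 230.0) (array([0.53003168, 0.24665256]), array([22.8, 31. ]), 295.0) 65.7167
```

View pics/c6.png

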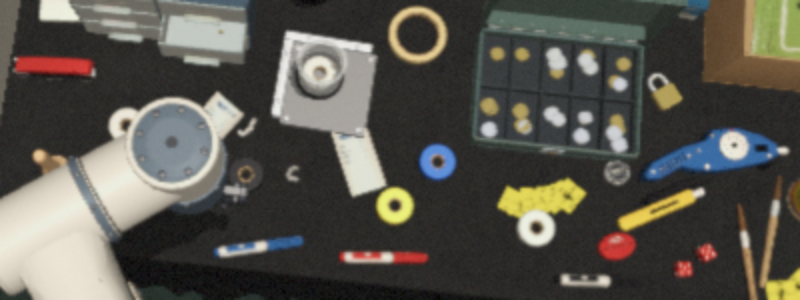

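Roll b was knocked aside: it now lies at crop (537,228), world (0.444, -0.420). The rammer stands and the roll in the tube is down. I'll pick b from there.

```bash
python3 - <<'E'
from h import *
b=find_top([.444,-.4196]);print(b)
zg=pick_roll([b[0][0],b[0][1]+.0005]);to_mouth(zg);let_go()
t=None
pick_ram();ram(2)
print(read_time_s())
cv2.imwrite("pics/c7.png",cv2.resize(snapshot("side")[210:310,310:390],(400,500),interpolation=3))
E
```

```text
(array([ 0.44364947, -0.41937328]), array([17.7, 18.1]), 236.0)
touch True 0.010452388462605627
gap 0.05424449281044836 zg 0.020577123014507148
gap 0.054755310273452554
mouth True 0.1100154609502027 [-0.60623735  0.74990814  4.40255782]
ram gap 0.019089194458017104 [0.4532192  0.35920239 0.11574585]
ram stop True dz over expected 0.0006949995202645831 f [-1.53073259  1.09079538  5.04880897] gap 0.019079663760987773 [6.55967073e-04 6.61684504e-05]
83.3583
```

View pics/c7.png

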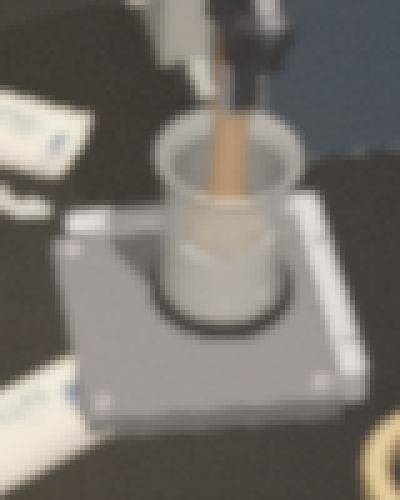

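Two rolls are stacked. Next: put the rammer back, then locate and load roll c.

```bash
python3 - <<'E'
from h import *
ret_ram();reach([.35,-.1,.3],best([.35,-.1,.3]))
c=find_top([.5359,.2544]);print(c)
if abs(c[0]-[.5359,.2544]).max()<.005:
    zg=pick_roll([c[0][0],.256]);to_mouth(zg);let_go()
    pick_ram();ram(3);pause(.2);print(read_time_s())
    ret_ram();reach([.35,-.1,.3],best([.35,-.1,.3]));print(read_time_s())
    t=snapshot("top");s=snapshot("side")
    t2=cv2.resize(t[185:305,170:410],(800,400),interpolation=3)[:, :];s2=cv2.resize(s[210:310,310:390],(320,400),interpolation=3)
    cv2.imwrite("pics/c8.png",np.hstack([cv2.resize(t2,(480,400)),s2]));cv2.imwrite("t8.png",t)
E
```

```text
set True [0.45282758 0.35875691 0.1156507 ]
(array([0.53583314, 0.25453638]), array([17.6, 18. ]), 232.5)
touch True 0.010433626745366326
gap 0.0540516276412127 zg 0.020547961457979436
gap 0.05480248756927739
mouth True 0.11003615542660167 [ 0.04972392 -0.50217512  4.59447647]
ram gap 0.019540411423329046 [0.45322365 0.3590398  0.11579804]
ram stop True dz over expected 0.000830229688728007 f [-1.37767687  0.54162539  4.78153306] gap 0.019556853584652013 [ 0.00075377 -0.00028226]
106.05
set True [0.45287799 0.35872994 0.1157211 ]
112.3833
```

View pics/c8.png

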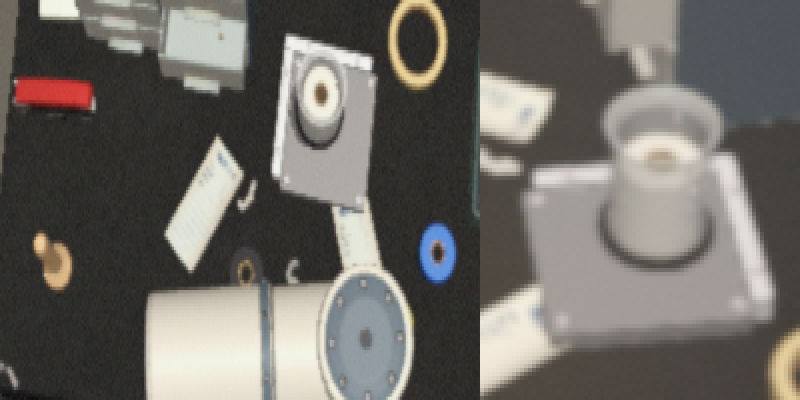

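All three rolls are stacked and level, the rammer is upright at (50,260) in the crop, and the magazine is in the corner. One numeric check that it is flush before handing in.

```bash
python3 - <<'E'
from h import *
t=cv2.imread("t8.png",0)
def E(a,b,z): return edge(t,"top",proj("top",S(*a,z)),proj("top",S(*b,z)),z,3)
n=E((-.14,-.02),(-.14,-.12),.018);r=E((-.01,-.14),(-.12,-.14),.018)
o1=E((.014,-.0),(.014,-.12),.024);o2=E((-.01,.014),(-.12,.014),.024)
print([ang(l) for l in(n,o1,r,o2)])
f=cross(n,r);g=cross(o1,o2);a=np.radians(ang(o2));u=np.array([np.cos(a),np.sin(a)]);d=g-f
print("outer corner to foot corner",d@u,d@[-u[1],u[0]],"expect .154")
E
```

```text
[np.float32(84.24515), np.float32(86.829865), np.float32(-2.9278862), np.float32(-2.811287)]
outer corner to foot corner 0.16071534 0.15593608 expect .154
```

The fit of the near edge is biased by the visible front face and the paper. I'll settle it with a gentle re-push and compare the contact positions with the first seating.

```bash
python3 - <<'E'
from h import *
Z=.0145;gripper_to(.085)
def push(a,d,q):
    a=np.array(a);d=np.array(d)
    reach(S(*a,.17),q);move_l(S(*a,Z),vel=.15,stop_force=8)
    c=move_l(S(*(a+.06*d),Z),vel=.02,stop_force=4);p1=inS(read_ee_pos())
    h=move_l(S(*(a+.06*d),Z),vel=.03,stop_force=20);p=inS(read_ee_pos());print(c,p1,h,p)
    move_l(S(*(p-.02*d),Z));move_l(S(*(p-.03*d),.17),vel=.3)
push((-.18,-.07),(1,0),QX);push((-.07,-.18),(0,1),down(YS+np.pi))
reach([.35,-.2,.3],best([.35,-.2,.3]));print(read_time_s())
t=snapshot("top");print(find_top(TUBE,.084,t),TUBE);cv2.imwrite("pics/f.png",np.hstack([cv2.resize(t[190:290,160:360],(400,200)),cv2.resize(snapshot("side")[210:310,290:390],(200,200))]))
E
```

```text
True [-0.15211289 -0.07006908] True [-0.15195028 -0.07025963]
True [-0.07051746 -0.14941174] True [-0.07115855 -0.14936704]
124.5083
(array([ 0.65903377, -0.05095105]), array([26.4, 32.9]), 556.0) [ 0.65254934 -0.04720741]
```

View pics/f.png

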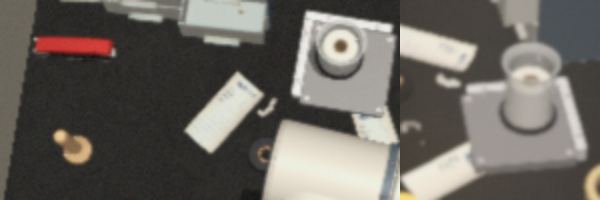

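The contact positions match the first seating within 0.5 mm and the foot didn't move, so it is flush. The rammer stands at (75,148) and the rolls are in the tube. I'm handing in the job.

```bash
python3 -c "
from workcell import *
pause(.5);print(close_job())"
```

```text
the job is handed in; nothing more can be done
None
```

I handed in the job at about 125 s of the 210 s limit, without seeing the verdict: the magazine is flush in the stop, all three white rolls (no fourth found) are rammed down without gaps, the rammer stands upright on the counter, and the stapler and masking tape were not touched.

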